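# Drift the stuck axle pin out of an idler bracket

## Task

Take the slim drift punch from the stand and press the stuck axle pin down, right out of the idler bracket and into the slot of the bench block under it, so that the worn roller can be changed. Feel for the bore and press steadily, never hard: the bracket is a thin casting. Then stand the drift back in the hole it came from.

Things in the scene. Friction and masses are not known exactly. Their poses are not given: they have to be found in the camera images.
- bench_block: Fixed dark steel block, 120 x 64 x 42 mm (x, y, z) with a slot along its x, 14 mm wide, 84 mm long, 34 mm deep. Origin: centre of its underside, on the cutting mat; z up. The cast aluminium bracket on it is not measured itself: two cap screws in oblong slots hold it, its bore on the block's y = 0 but anywhere from x = -14 to +14 mm along the slot.
- slot_mid (a point): Fixed point on the bench block: middle of the slot, level with the block's top (42 mm up); axes as the block's. The bracket's 64 x 62 x 8 mm flange lies here. On it: a black flanged roller (33 mm across, 16 mm high), a web on its +x side, and the upper ear over the roller. A vertical 9 mm bore runs through ear, roller and flange.
- ear_mid (a point): Fixed point of the block's frame 34 mm above slot_mid, level with the ear's flat top; axes as the block's. The bore's mouth is on the block's x axis through it, up to 14 mm either way. The ear is 30 mm wide (y), 8 mm thick, from 30 mm before the bore (-x) to 31 mm beyond it, nothing above it. The casting cracks if the drift presses on bracket or pin with over 40 N.
- axle_pin (a joint): How far the axle pin is driven down (m). A plain steel pin, 8 mm across, 30 mm long, press-fitted in the bore. At 0 its top is 4 mm below the ear's top; it starts at 0 to 3 mm. It takes about 13 N all the way and stays where it is left; past 31 mm it is right out of the bracket, and at 34 mm its foot stands on the hard floor of the slot.
- stand: Fixed wooden block, 50 x 135 x 48 mm (x, y, z) with three like 11 mm holes right through it at y = -45, 0 and +45 mm. Origin: centre of its underside; z up. In each a steel punch stands upright, tip down, collar on the block's top; which is where varies. The others (a larger drift, a centre punch) have 17 mm bodies and 9.5 mm noses, too thick for the bore; all are 114 mm long.
- drift_grip (a point): Middle of the slim drift's body, where to grip it; z points from tip to head. The drift is round, about 60 g, 114 mm long: a straight flat-ended nose 6 mm across and 44 mm long, a collar 16 mm across and 5 mm thick, then a knurled body 12 mm across and 65 mm long. This point is 80 mm above the tip and 34 mm below the head.
- drift_tip (a point): Centre of the flat end of the slim drift's nose, 80 mm below drift_grip; same axes.

How it is judged:
By the outcome, as a careful person would: the job done as asked, in the order asked, and still so for the second after the job is handed in, with the robot touching nothing.
It also fails if it takes over 64 s, if anything falls off the work surface, if the arm or the gripper's body presses on something with over 40 N, if the wrist force passes 120 N, or if a joint passes its speed limit or range.

## Robot

A 6-joint arm with a two-finger parallel gripper is mounted at the origin on a cart in front of the work surface, level with it; the furniture and walls round the work are solid. World frame = base frame: x ahead of the robot, y to its left, z up, the work surface at z = 0. Lengths are in mm, angles in rad, forces in N, time in s.
With the tool pointing down it reaches from about 350 to 875 mm from the base axis. Payload 4.2 kg.
Tool frame: the origin (TCP) lies midway between the tips of the shut fingers; the grasp point (between the pads) lies 19 mm behind it (arm.tcp_to_grasp is the distance from the TCP to the grasp point, in mm); z points along the fingers, y is the line along which they close (so a half turn about z gives the same grasp; the last joint's range is limited). The gripper opens to 85 mm and grips with 20 to 120 N. Pads are 22 mm wide; open, the fingers measure 114 mm over their backs; the gripper's body (76 mm by 85 mm) begins 54 mm behind the grasp point. The pads swing forward as they close: fully open they stand 13 mm farther back than shut.
Start: joints at [-0.959, 0.385, 0.008, 0, -1.194, -0.259], TCP at [215.969, -586.478, 231.312] pointing down, gripper open.
Joint ranges: [-3.14, 3.14], [-1.21, 2.06], [-1.07, 1.41], [-3.16, 2.05], [-2.99, -0.16], [-3.1, 3.1]. Speed limits (rad/s): [2.79, 2.79, 3.14, 3.14, 3.14, 3.14].

## Interface

Orientations are given as a unit quaternion [x, y, z, w].
In Python, from bench import arm, imaging, job, models gives the robot as it stands.
- The arm moves only by the tool arm_command, never from a script. Its argument "rows" is a list of rows, each an object with "grip": the opening, from 0 (shut) to 1 (fully open); "linear": the shift along the tool's x, y, z in mm, a list of three; "rot": the turn, a rotation vector about the tool's x, y, z in rad, a list of three. In form: [{"grip": grip, "linear": [tx, ty, tz], "rot": [rx, ry, rz]}, ...]. A call has 1 to 10 rows; each row is the pose to reach, as a shift and turn from the pose commanded when the call began, along the tool's axes at that moment; what a row does not reach only later rows make up. A row lasts 1/8 s, in which the tool goes at most 62.5 mm and 10.7 degrees, less where a joint would pass 70% of its speed; a pose out of reach is approached as far as the arm can. A call with a gripper value outside its range is refused whole. The fingers move at their own pace and stop on an object; the grip force is fixed at half the most. Time passes only in rows, so rows that repeat a pose let the fingers close. It gives the time, the measured TCP pose, the force, the opening and the grip force at its end, in the units of the state.
- arm.read_state(): the state, without advancing time (a new reading comes with each control period).
- imaging.get_image(name): name is "side" or "top" or "wrist"; returns a dict with "frame" (480x640x3 uint8, red, green, blue), "fx", "fy", "cx", "cy" (pixels), "k1" (the pictures are not rectified: a ray, as slopes to the right and down, at radius r is drawn at 1 + k1 r^2 times it, then the intrinsics apply), "extrinsics" (4x4, takes a point from world to camera coordinates); the wrist camera has in their place "T_tool_cam" (4x4, takes a point from camera to tool coordinates, whose origin is the TCP and whose axes are the flange's). Camera axes: x right, y down, z forward; pixel columns grow to the right and rows downward; lengths in mm; the calibration is good to about 2 mm. A picture is of the moment at which its call begins: read the wrist's pose just before it. There is no depth.
- job.job_done(): hands the job in; it is judged then, once.
Trained networks look in a picture, given as the dict that the camera call returned (one of the last four; its "shot" number tells which), for a name from the list of things; names that differ only in an ending like _2 or _b are one class to them, and where a whole thing is asked for, a point or a joint stands for the part that bears it (a point fixed in the world has none). Each returns a list of dicts, best first, with "score" (0 to 1); they miss things now and then, are a little off and sometimes report something else, mostly with a low value. They report only what shows in the picture. A call takes as long as a camera call.
- models.spot_in(picture, query): "rect" ([left, top, right, bottom] in pixels, round what is visible of it).
- models.tip_of(picture, query): "pixel" ([column, row] in pixels: a listed point, or the origin of a listed thing).
The state is a dict: "clock": time; "joints": joint angles; "joint_vel": joint speeds; "joint_efforts": joint torques, N m; "position": TCP position; "ee_rot": TCP orientation; "contact_force": force on the tool from outside, world axes, zero at the start; "wrist_torque": the same for the moment, N m; "gripper_width": finger opening in mm; "grasp_force": force on a finger pad.
Only numpy, scipy, OpenCV 4.12 (cv2) and the standard library are available. Lean on these libraries where they do the work, as an engineer would, in place of code of your own. Each camera call takes 0.05 s, during which the arm holds its last target. There are 200 camera calls.

## Working session

There is one attempt and no reset: what is moved stays moved. The work goes in short steps, Python scripts to look and compute and a tool call to move; the robot and the scene stay as the last step left them, time stands still between calls to the robot, and variables do not carry over. Pictures are saved under pics/ and viewed, at most 10 in all, crops included, and the job is handed in when it is done.

Besides the shell and the picture viewer there is one more tool, called after "Request:" by a JSON object that holds its "api" and its "payload". arm_command: Moves the arm, as the interface text tells. Its arguments: {"type":"object","properties":{"rows":{"type":"array"}},"required":["rows"]}

```bash
mkdir -p pics; ls
cat > h.py <<'E'
import numpy as np, cv2
from scipy.spatial.transform import Rotation as R
from bench import arm, imaging, job, models
def pose(s):
    T=np.eye(4); T[:3,:3]=R.from_quat(s["ee_rot"]).as_matrix(); T[:3,3]=s["position"]; return T
def shot(name):
    s=arm.read_state(); p=imaging.get_image(name)
    p["cw"]=np.linalg.inv(np.array(p["extrinsics"])) if "extrinsics" in p else pose(s)@np.array(p["T_tool_cam"])
    return p
def ray(p,uv):
    d=np.array([(uv[0]-p["cx"])/p["fx"],(uv[1]-p["cy"])/p["fy"]]); u=d.copy()
    for _ in range(20): u=d/(1+p["k1"]*(u@u))
    v=p["cw"][:3,:3]@np.array([u[0],u[1],1]); return p["cw"][:3,3],v/np.linalg.norm(v)
def at_z(p,uv,z):
    o,v=ray(p,uv); return o+v*(z-o[2])/v[2]
def tri(rs):
    A=np.zeros((3,3));b=np.zeros(3)
    for o,v in rs:
        M=np.eye(3)-np.outer(v,v);A+=M;b+=M@o
    return np.linalg.solve(A,b)
def proj(p,X):
    c=np.linalg.inv(p["cw"])@np.append(X,1); u=c[:2]/c[2]; u=u*(1+p["k1"]*(u@u))
    return np.array([u[0]*p["fx"]+p["cx"],u[1]*p["fy"]+p["cy"]])
def save(p,n): cv2.imwrite("pics/"+n,p["frame"][:,:,::-1])
E
python3 - <<'E'
from h import *
print(arm.read_state())
P={}
for n in ["side","top","wrist"]:
    p=P[n]=shot(n); save(p,n+"0.png"); print(n,p["cw"][:3].round(2).tolist(),p["fx"],p["k1"])
    for q in ["bench_block","slot_mid","ear_mid","stand","drift_grip","drift_tip"]:
        print(q,[(np.round(d["pixel"],1).tolist(),round(d["score"],2)) for d in models.tip_of(p,q)[:3]],[(np.round(d["rect"]).tolist(),round(d["score"],2)) for d in models.spot_in(p,q)[:2]])
E
```

```text
pics
{'clock': 0.0, 'joints': array([-9.59390415e-01,  3.85559850e-01,  6.62159162e-03, -5.06416448e-04,
       -1.19399974e+00, -2.58587142e-01]), 'joint_vel': array([ 5.75929870e-04, -1.04958454e-03,  9.48766303e-04,  6.55756279e-04,
        7.44513913e-05, -1.45795916e-03]), 'joint_efforts': array([ 4.41720908e-05, -3.92291272e+01,  1.88399702e+01,  4.18621391e+00,
       -4.62557116e-03, -2.23628348e-05]), 'position': array([ 215.77379881, -585.94621112,  230.21683989]), 'ee_rot': array([-1.75403748e-01,  9.84495974e-01,  1.07028844e-03, -2.37830864e-04]), 'contact_force': array([ 0.90956427,  0.4823079 , -0.3810336 ]), 'wrist_torque': array([-0.01416967,  0.0477242 ,  0.04338534]), 'grasp_force': 0.0, 'gripper_width': 85.39071954050746}
side [[-0.92, -0.2, 0.34, 271.45], [-0.4, 0.44, -0.8, 939.61], [0.01, -0.87, -0.49, 498.86]] 579.9188500288639 -0.11208988747737468
bench_block [([339.6, 247.4], 0.83)] [([304.0, 199.0, 384.0, 268.0], 0.93), ([239.0, 257.0, 250.0, 309.0], 0.73)]
slot_mid [([342.4, 228.2], 0.67)] [([302.0, 201.0, 383.0, 267.0], 0.72)]
ear_mid [] [([307.0, 202.0, 3
[... 314 characters left out ...]
, [-0.0, -0.13, -0.99, 928.75]] 483.5326174034491 0.017339138977514313
bench_block [([379.2, 252.5], 0.82)] [([352.0, 218.0, 407.0, 286.0], 0.93)]
slot_mid [([381.0, 254.7], 0.66)] [([355.0, 220.0, 407.0, 288.0], 0.93)]
ear_mid [([382.0, 250.2], 0.8), ([263.5, 247.1], 0.48)] [([354.0, 215.0, 408.0, 289.0], 0.82)]
stand [([264.1, 244.5], 0.96)] [([224.0, 217.0, 303.0, 267.0], 0.93)]
drift_grip [([237.0, 231.6], 0.64)] []
drift_tip [] [([230.0, 222.0, 244.0, 236.0], 0.63)]
wrist [[-0.35, 0.89, 0.31, 138.03], [0.94, 0.33, 0.11, -615.98], [-0.0, 0.33, -0.95, 374.5]] 360.0253281867972 -0.059156621006233714
bench_block [] []
slot_mid [] []
ear_mid [] []
stand [] []
drift_grip [] []
drift_tip [] []
```

Run:
```python
from h import *
s=shot("side");t=shot("top")
for n,a,b in [("bb",(339.6,247.4),(379.2,252.5)),("slot",(342.4,228.2),(381,254.7)),("stand",(271,319.8),(264.1,244.5)),("grip",(245.4,282.9),(237,231.6))]:
    ra,rb=ray(s,a),ray(t,b); X=tri([ra,rb]); print(n,X.round(1),proj(s,X).round(1)-a,proj(t,X).round(1)-b)
a=cv2.resize(s["frame"][180:360,200:400],(800,720)); b=cv2.resize(t["frame"][190:310,200:430],(800,417))
cv2.imwrite("pics/c.png",cv2.resize(np.vstack([a,b]),(560,796))[:600,:,::-1] if 0 else np.hstack([cv2.resize(s["frame"][180:360,210:400],(400,380)),cv2.resize(t["frame"][195:305,210:420],(400,210),interpolation=2).copy() if 0 else cv2.copyMakeBorder(cv2.resize(t["frame"][195:305,215:415],(400,220)),0,160,0,0,0)])[:,:,::-1])
```

```text
bb [564.9 146.5   6.8] [1.6 0.2] [-0.5 -1.4]
slot [558.7 148.4  45.7] [2.7 0.2] [-0.8 -2.3]
stand [582.2 367.1   2.3] [1.  0.1] [-0.3 -0.7]
grip [596.6 405.2  83.3] [1.3 0.2] [-0.4 -0.8]
```

View pics/c.png

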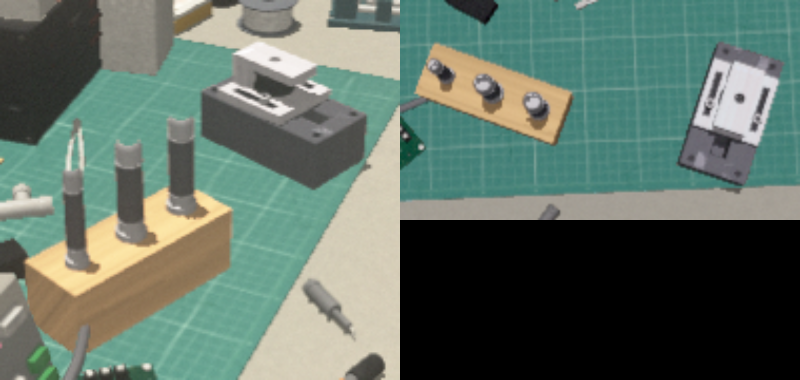

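View pics/side0.png

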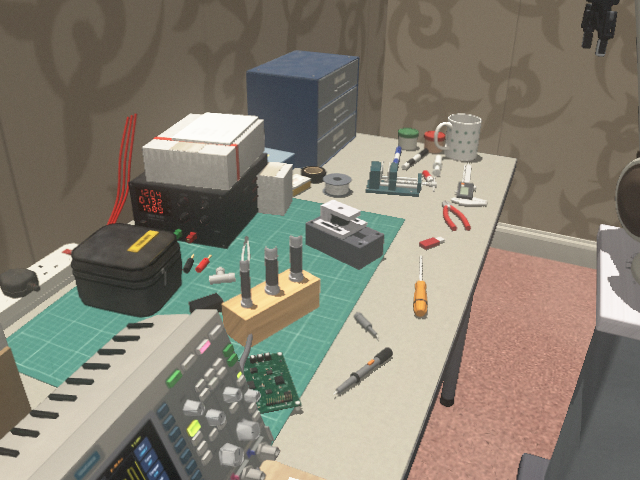

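The slim drift is the thinnest punch, at the left end of the stand: side picture about (246,283), top picture about (237,232). The bracket's bore shows in the top picture near (385,244). Moving over the bracket for a wrist view.

```bash
cat >> h.py <<'E'
def plan(xyz,ydeg=None,grip_rel=None):
    "tool-frame shift and turn from measured pose to TCP at xyz pointing down with tool y at ydeg"
    s=arm.read_state(); T=pose(s); l=T[:3,:3].T@(np.array(xyz)-T[:3,3])
    a=np.radians(ydeg) if ydeg is not None else np.arctan2(T[1,1],T[0,1])
    y=np.array([np.cos(a),np.sin(a),0]);z=np.array([0,0,-1.]);D=np.column_stack([np.cross(y,z),y,z])
    r=R.from_matrix(T[:3,:3].T@D).as_rotvec(); print("lin",l.round(1),"rot",r.round(3),"t",round(s["clock"],2)); return l,r
E
python3 - <<'E'
from h import *
plan([550,150,270],159.3)
t=shot("top");print(at_z(t,(385,244),78))
E
```

```text
lin [-567.9  575.7  -38.7] rot [-0.    -0.    -0.857] t 2.05
[570.44183676 143.26324927  78.        ]
```

Request:
{"api": "arm_command", "payload": {"rows": [{"grip":1,"linear":[-30,30,-3],"rot":[0,0,0]},{"grip":1,"linear":[-72,73,-6],"rot":[0,0,-0.12]},{"grip":1,"linear":[-114,116,-9],"rot":[0,0,-0.24]},{"grip":1,"linear":[-156,159,-12],"rot":[0,0,-0.36]},{"grip":1,"linear":[-198,202,-15],"rot":[0,0,-0.48]},{"grip":1,"linear":[-240,245,-18],"rot":[0,0,-0.6]},{"grip":1,"linear":[-282,288,-21],"rot":[0,0,-0.72]},{"grip":1,"linear":[-324,331,-24],"rot":[0,0,-0.84]},{"grip":1,"linear":[-366,374,-27],"rot":[0,0,-0.857]},{"grip":1,"linear":[-408,417,-30],"rot":[0,0,-0.857]}]}}

```text
clock: 3.35
position: [455.3, -52.2, 262.0]
ee_rot: [-0.569, 0.822, -0.0, 0.001]
contact_force: [1.2, -0.1, -1.0]
gripper_width: 85.2
grasp_force: 0.0
```

```bash
python3 -c "
from h import *
print(arm.read_state()['position']);plan([550,150,270],159.3)"
```

```text
[455.26875965 -52.19935174 261.95563899]
lin [-222.6  -17.3   -7.9] rot [-0.001  0.001  0.001] t 3.35
```

Request:
{"api": "arm_command", "payload": {"rows": [{"grip":1,"linear":[-45,-4,-2],"rot":[0,0,0]},{"grip":1,"linear":[-95,-8,-4],"rot":[0,0,0]},{"grip":1,"linear":[-145,-12,-6],"rot":[0,0,0]},{"grip":1,"linear":[-195,-15,-7],"rot":[0,0,0]},{"grip":1,"linear":[-222,-17,-8],"rot":[0,0,0]},{"grip":1,"linear":[-222,-17,-8],"rot":[0,0,0]}]}}

```text
clock: 4.1
position: [549.5, 149.1, 268.7]
ee_rot: [-0.57, 0.822, 0.0, -0.0]
contact_force: [-1.4, -0.0, 1.5]
gripper_width: 85.3
grasp_force: 0.0
```

Run:
```python
from h import *
p=shot("wrist"); save(p,"w1.png"); print(p["cw"][:3].round(2).tolist())
import pickle; pickle.dump(p,open("w1.pkl","wb"))
for q,z in [("ear_mid",76),("slot_mid",42),("bench_block",0)]:
    for d in models.tip_of(p,q)[:2]: print(q,np.round(d["pixel"],1),round(d["score"],2),at_z(p,d["pixel"],z+2).round(1))
```

```text
[[-0.94, 0.33, 0.11, 520.95], [0.35, 0.89, 0.3, 70.13], [-0.0, 0.32, -0.95, 411.92]]
ear_mid [303.7 217.9] 0.7 [564.4 148.4  78. ]
slot_mid [307.6 207.3] 0.63 [560.8 147.2  44. ]
bench_block [308.2 199.6] 0.76 [561.5 147.7   2. ]
```

View pics/w1.png

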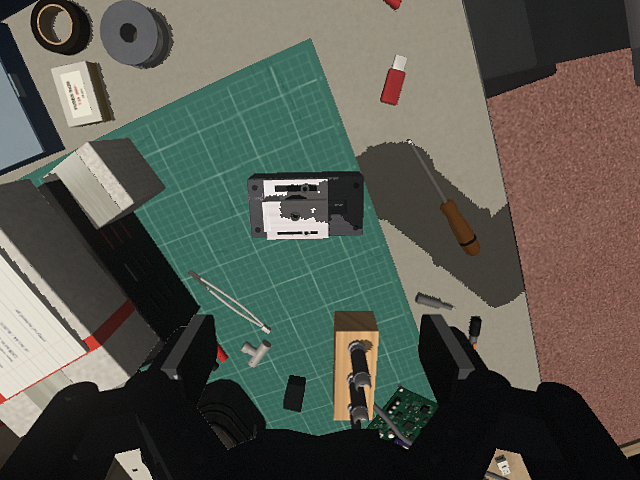

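The wrist view shows the bracket at about (305,205) with the bore near (295,213), and the stand at about (356,365). The slim drift is the lower punch at about (358,410). A closer crop for the bore:

Run:
```python
from h import *
import pickle
p=pickle.load(open("w1.pkl","rb"))
c=cv2.resize(p["frame"][160:250,240:370],(780,540),interpolation=cv2.INTER_CUBIC)
c=np.clip(255*(c/255.)**.6,0,255).astype(np.uint8)
cv2.imwrite("pics/w1c.png",c[:,:,::-1])
```

```text
(no output)
```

View pics/w1c.png

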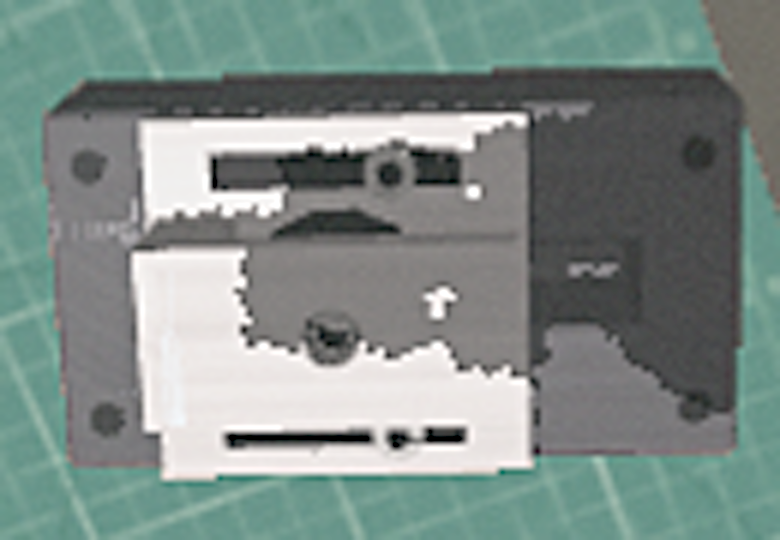

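Run:
```python
from h import *
import pickle
p=pickle.load(open("w1.pkl","rb"))
print(at_z(p,(294.75,215.75),78))
plan([594,390,190],159.3)
```

```text
[571.62667718 143.44458757  78.        ]
lin [-243.6   43.7   79.5] rot [ 0.    -0.    -0.001] t 4.3
```

Wrist and top agree on the bore: (571,143.4).

Request:
{"api": "arm_command", "payload": {"rows": [{"grip":1,"linear":[-45,8,8],"rot":[0,0,0]},{"grip":1,"linear":[-98,17,20],"rot":[0,0,0]},{"grip":1,"linear":[-150,27,38],"rot":[0,0,0]},{"grip":1,"linear":[-200,36,58],"rot":[0,0,0]},{"grip":1,"linear":[-243,44,79],"rot":[0,0,0]},{"grip":1,"linear":[-243,44,79],"rot":[0,0,0]}]}}

```text
clock: 5.05
position: [592.8, 391.3, 186.8]
ee_rot: [-0.569, 0.822, -0.0, -0.003]
contact_force: [-0.6, -1.9, -1.2]
gripper_width: 85.4
grasp_force: 0.0
```

Run:
```python
from h import *
p=shot("wrist"); save(p,"w2.png")
import pickle; pickle.dump(p,open("w2.pkl","wb"))
for d in models.tip_of(p,"drift_grip")[:2]: print(np.round(d["pixel"],1),round(d["score"],2),at_z(p,d["pixel"],86).round(1))
for d in models.spot_in(p,"drift_grip")[:2]: print(d)
for z in (120,86,55): print(proj(p,[596.6,405.2,z]))
```

```text
[321.3 268.2] 0.98 [597.2 409.3  86. ]
{'rect': [312.7, 241.3, 331.1, 288.4], 'score': 0.91}
[320.67690017 282.8178835 ]
[320.18191612 263.08980799]
[319.82484094 248.87892064]
```

View pics/w2.png

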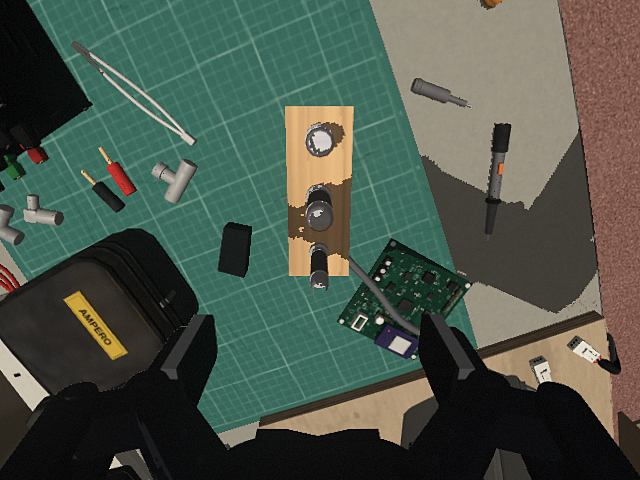

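Head is at about (319,285) and collar at (319,249), as predicted from (597,406). The row runs vertically, so the grasp direction is right. Checking the surroundings in the top picture.

Run:
```python
from h import *
t=shot("top");save(t,"t2.png")
plan([597,406,67],159.3)
```

```text
lin [-16.6   3.6 124.9] rot [-0.001  0.001 -0.001] t 5.25
```

View pics/t2.png

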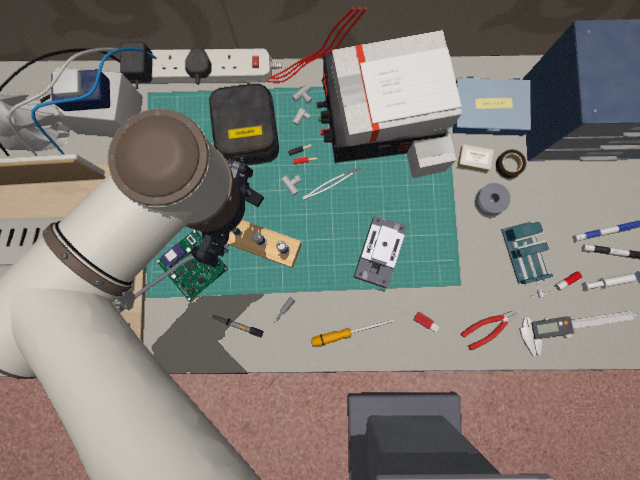

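Request:
{"api": "arm_command", "payload": {"rows": [{"grip":1,"linear":[-10,2,0],"rot":[0,0,0]},{"grip":1,"linear":[-16.5,3.5,20],"rot":[0,0,0]},{"grip":1,"linear":[-16.5,3.5,60],"rot":[0,0,0]},{"grip":1,"linear":[-16.5,3.5,100],"rot":[0,0,0]},{"grip":1,"linear":[-16.5,3.5,120],"rot":[0,0,0]},{"grip":1,"linear":[-16.5,3.5,120],"rot":[0,0,0]}]}}

```text
clock: 6.0
position: [595.6, 406.3, 68.0]
ee_rot: [-0.569, 0.823, -0.0, -0.002]
contact_force: [0.5, -0.5, 0.5]
gripper_width: 85.5
grasp_force: 0.0
```

Run:
```python
from h import *
p=shot("wrist");s=shot("side")
rs=[]
for q in (p,s):
  d=models.tip_of(q,"drift_grip")[0]; print(np.round(d["pixel"],1),round(d["score"],2)); rs.append(ray(q,d["pixel"]))
print(tri(rs), at_z(p,models.tip_of(p,"drift_grip")[0]["pixel"],86))
cv2.imwrite("pics/w3.png",np.hstack([p["frame"][200:480,160:480],cv2.resize(s["frame"][180:320,180:340],(320,280))])[:,:,::-1])
plan([597,406,67],159.3)
```

```text
[316.4 344.9] 0.76
[245.6 283.4] 0.83
[597.15071548 408.56837932  85.19978241] [597.88354028 408.51944631  86.        ]
lin [ 1.8 -0.5  5.4] rot [-0.002  0.003  0.001] t 6.25
```

View pics/w3.png

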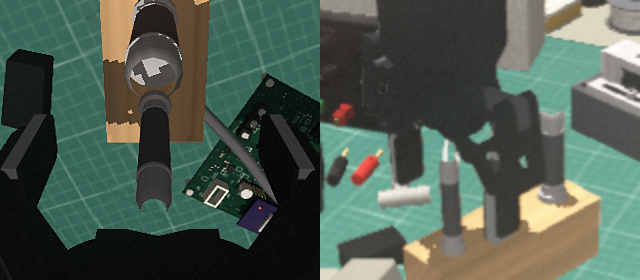

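The drift stands between the fingers and is centred to about 2 mm (crop (155,170), finger mid 160).

Run:
```python
from h import *
print(arm.read_state()['position'],arm.read_state()['clock'])
imaging.get_image("wrist")
plan([597.3,407.5,67.5],159.3)
```

```text
[597.15164225 407.86516065  72.44672703] 6.25
lin [ 0.1 -0.4  4.7] rot [-0.001  0.003  0.   ] t 6.3
```

Request:
{"api": "arm_command", "payload": {"rows": [{"grip":1,"linear":[0,0,4],"rot":[0,0,0]},{"grip":1,"linear":[0,0,4],"rot":[0,0,0]},{"grip":0,"linear":[0,0,4],"rot":[0,0,0]},{"grip":0,"linear":[0,0,4],"rot":[0,0,0]},{"grip":0,"linear":[0,0,4],"rot":[0,0,0]},{"grip":0,"linear":[0,0,4],"rot":[0,0,0]},{"grip":0,"linear":[0,0,4],"rot":[0,0,0]},{"grip":0,"linear":[0,0,4],"rot":[0,0,0]}]}}

```text
clock: 7.3
position: [596.4, 407.1, 66.4]
ee_rot: [-0.569, 0.823, 0.0, 0.0]
contact_force: [0.3, -0.3, 0.3]
gripper_width: 10.4
grasp_force: 58.3
```

Run:
```python
from h import *
P=[]
for i in range(4):
    imaging.get_image("wrist"); s=arm.read_state(); P.append(s["position"])
print(np.mean(P,0).round(2),np.std(P,0).round(2),s["gripper_width"])
plan([571.2,143.4,190],159.3)
```

```text
[596.36 407.1   66.43] [0.   0.02 0.01] 10.304518404110674
lin [ 255.6  -69.6 -123.6] rot [-0.  0.  0.] t 7.5
```

Request:
{"api": "arm_command", "payload": {"rows": [{"grip":0,"linear":[0,0,-12],"rot":[0,0,0]},{"grip":0,"linear":[0,0,-35],"rot":[0,0,0]},{"grip":0,"linear":[0,0,-75],"rot":[0,0,0]},{"grip":0,"linear":[0,0,-115],"rot":[0,0,0]},{"grip":0,"linear":[0,0,-132],"rot":[0,0,0]},{"grip":0,"linear":[0,0,-132],"rot":[0,0,0]}]}}

```text
clock: 8.25
position: [596.4, 407.4, 199.6]
ee_rot: [-0.569, 0.823, 0.0, 0.001]
contact_force: [-0.2, -0.5, -0.7]
gripper_width: 10.5
grasp_force: 58.4
```

Request:
{"api": "arm_command", "payload": {"rows": [{"grip":0,"linear":[30,-8,0],"rot":[0,0,0]},{"grip":0,"linear":[80,-22,0],"rot":[0,0,0]},{"grip":0,"linear":[130,-36,0],"rot":[0,0,0]},{"grip":0,"linear":[180,-50,0],"rot":[0,0,0]},{"grip":0,"linear":[225,-62,5],"rot":[0,0,0]},{"grip":0,"linear":[255.5,-69.5,20],"rot":[0,0,0]},{"grip":0,"linear":[255.5,-69.5,40],"rot":[0,0,0]},{"grip":0,"linear":[255.5,-69.5,40],"rot":[0,0,0]}]}}

```text
clock: 9.25
position: [568.9, 142.1, 154.9]
ee_rot: [-0.568, 0.823, 0.001, -0.004]
contact_force: [0.6, -0.3, -0.1]
gripper_width: 10.4
grasp_force: 58.4
```

Run:
```python
from h import *
import pickle
imaging.get_image("wrist")
s=arm.read_state();print(s["position"])
p=shot("wrist");q=shot("side");t=shot("top")
pickle.dump((p,q,t),open("w4.pkl","wb"))
for n,i in (("w",p),("s",q)):
  for k in ("drift_tip","drift_grip","ear_mid"):
    print(n,k,[(np.round(d["pixel"],1).tolist(),round(d["score"],2)) for d in models.tip_of(i,k)[:2]])
x=s["position"]
for dx in (0,-2): 
  g=x+pose(s)[:3,:3]@np.array([dx,0,61]); print(proj(p,g),proj(q,g))
u,v=proj(p,[571.2,143.4,78]);u,v=int(u),int(v);print(u,v)
b,c=proj(q,[571.2,143.4,78]).astype(int)
f=np.hstack([cv2.resize(p["frame"][v-65:v+65,u-50:u+50],(400,520),interpolation=2),cv2.resize(q["frame"][c-39:c+39,b-30:b+30],(400,520),interpolation=2)])
print("origins",u-50,v-65,b-30,c-39)
cv2.imwrite("pics/w4.png",np.clip(255*(f/255.)**.7,0,255).astype(np.uint8)[:,:,::-1])
```

```text
[570.06056197 142.88652626 156.41358828]
w drift_tip [([318.1, 268.2], 0.89), ([327.0, 242.4], 0.22)]
w drift_grip [([316.3, 346.1], 0.64)]
w ear_mid [([328.4, 258.3], 0.58)]
s drift_tip [([339.3, 198.0], 0.77)]
s drift_grip [([342.5, 152.0], 0.67)]
s ear_mid []
[319.05235816 265.09126713] [341.03235634 198.58339467]
[319.04602213 268.10612221] [340.20342831 198.95801624]
317 256
origins 267 191 309 169
```

View pics/w4.png

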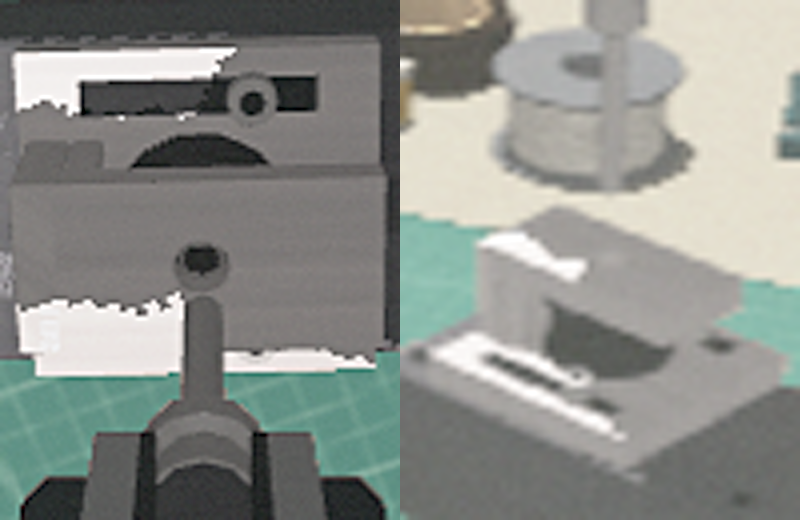

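The wrist crop shows the bore at full-frame (317.1,257.4). The nose's end disc is centred at about (317.8,268.7), straight above and slightly to the +y side. Side view confirms the tip is well above the ear.

Run:
```python
from h import *
import pickle
p,q,t=pickle.load(open("w4.pkl","rb"))
imaging.get_image("wrist");s=arm.read_state();print(s["position"],s["contact_force"])
for m in (0,1.5,3):
  tip=at_z(p,(317.8,268.7),156.4-62.4+m); b=at_z(p,(317.1,257.4),76+m)
  rs=tri([ray(p,(318,268.4)),ray(q,(339.3,198))])
  print(m,tip.round(1),b.round(1),(pose(s)[:3,:3].T@(b-tip)).round(2),rs.round(1))
```

```text
[571.12033641 143.6601476  158.57303329] [-0.16784369  0.48862733 -1.36418155]
0 [571.6 145.3  94. ] [571.8 144.6  76. ] [ 0.59 -0.4  18.  ] [571.6 144.3  96.6]
1.5 [571.4 144.7  95.5] [571.6 144.1  77.5] [ 0.54 -0.4  18.  ] [571.6 144.3  96.6]
3 [571.2 144.1  97. ] [571.4 143.5  79. ] [ 0.48 -0.4  18.  ] [571.6 144.3  96.6]
```

The arm was still settling in that picture, so I'm re-measuring now that it's still.

Run:
```python
from h import *
import pickle
p,_,_=pickle.load(open("w4.pkl","rb"))
n=shot("wrist");s=arm.read_state();print(s["position"])
a=p["frame"];f=n["frame"]
def match(u,v,w,h0,h1):
    T=a[v-h0:v+h1,u-w:u+w];S=f[v-h0-10:v+h1+10,u-w-10:u+w+10]
    T,S=[cv2.resize(i,None,fx=8,fy=8,interpolation=cv2.INTER_CUBIC) for i in (T,S)]
    r=cv2.matchTemplate(S,T,cv2.TM_CCOEFF_NORMED);_,m,_,l=cv2.minMaxLoc(r);return m,np.array(l)/8-10
mb,db=match(317,257,7,8,6); mt,dt=match(318,268,9,4,22); print(mb,db,mt,dt)
bo=np.array([317.1,257.4])+db; ti=np.array([317.8,268.7])+dt
print(bo,ti,models.tip_of(n,"drift_tip")[:1])
tip=at_z(n,ti,s["position"][2]-61.2);b=at_z(n,bo,77.3)
print(tip,b,pose(s)[:3,:3].T@(b-tip))
```

```text
[571.08924561 143.5903102  158.48568893]
0.9773120284080505 [ 1.5 -3. ] 0.9013766050338745 [ 0.375 -3.125]
[318.6 254.4] [318.175 265.575] [{'pixel': [319.0, 266.1], 'score': 0.72}]
[571.80401895 143.89918615  97.28568893] [571.59937411 144.21913173  77.3       ] [-0.22195047  0.30782407 19.98569461]
```

Request:
{"api": "arm_command", "payload": {"rows": [{"grip":0,"linear":[0,0,6],"rot":[0,0,0]},{"grip":0,"linear":[0.3,0.2,13],"rot":[0,0,0]},{"grip":0,"linear":[0.3,0.2,13],"rot":[0,0,0]},{"grip":0,"linear":[0.3,0.2,13],"rot":[0,0,0]},{"grip":0,"linear":[0.3,0.2,13],"rot":[0,0,0]},{"grip":0,"linear":[0.3,0.2,13],"rot":[0,0,0]}]}}

```text
clock: 10.65
position: [570.9, 143.3, 145.5]
ee_rot: [-0.569, 0.823, -0.0, 0.0]
contact_force: [-0.5, 0.2, -0.4]
gripper_width: 10.4
grasp_force: 58.4
```

Run:
```python
from h import *
import pickle
s=arm.read_state();print(s["position"],s["contact_force"])
n=shot("wrist");t=shot("side");print(arm.read_state()["position"])
pickle.dump((n,t,s),open("w5.pkl","wb"))
b,c=proj(t,[571.2,143.4,78]).astype(int)
f=np.hstack([cv2.resize(n["frame"][225:290,293:343],(400,520),interpolation=2),cv2.resize(t["frame"][c-26:c+26,b-20:b+20],(400,520),interpolation=2)])
cv2.imwrite("pics/w5.png",np.clip(255*(f/255.)**.7,0,255).astype(np.uint8)[:,:,::-1])
print(b,c,models.tip_of(n,"drift_tip")[:1])
```

```text
[570.87551017 143.32137617 145.50166089] [-0.51934828  0.18256099 -0.38999352]
[570.83654824 143.29488583 145.47591565]
339 208 [{'pixel': [318.5, 267.7], 'score': 0.9}]
```

View pics/w5.png

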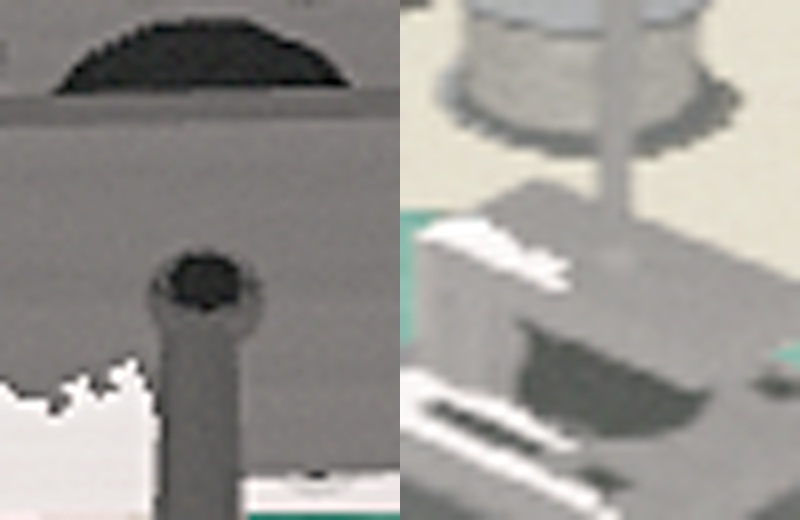

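The bore is centred at about full-frame (318.3,261.7). The nose end arc touches its lower rim, so the tip centre is about (317.9,267.7). Side view shows the tip just above the ear.

Run:
```python
from h import *
import pickle
n,t,s=pickle.load(open("w5.pkl","rb"))
z=145.5
for m in (0,1.5,3):
  tip=at_z(n,(317.9,267.7),z-62.4+m);b=at_z(n,(318.3,261.7),76+m)
  print(m,tip.round(1),b.round(1),(pose(s)[:3,:3].T@(b-tip)).round(2))
```

```text
0 [572.4 145.3  83.1] [571.7 144.3  76. ] [1.15 0.26 7.1 ]
1.5 [572.2 144.7  84.6] [571.5 143.7  77.5] [1.12 0.26 7.1 ]
3 [571.9 144.1  86.1] [571.3 143.1  79. ] [1.09 0.25 7.1 ]
```

Request:
{"api": "arm_command", "payload": {"rows": [{"grip":0,"linear":[1.1,0.2,2],"rot":[0,0,0]},{"grip":0,"linear":[1.1,0.2,4],"rot":[0,0,0]},{"grip":0,"linear":[1.1,0.2,5],"rot":[0,0,0]},{"grip":0,"linear":[1.1,0.2,6],"rot":[0,0,0]},{"grip":0,"linear":[1.1,0.2,7],"rot":[0,0,0]},{"grip":0,"linear":[1.1,0.2,8],"rot":[0,0,0]},{"grip":0,"linear":[1.1,0.2,9],"rot":[0,0,0]},{"grip":0,"linear":[1.1,0.2,9],"rot":[0,0,0]}]}}

```text
clock: 11.8
position: [570.1, 142.3, 136.2]
ee_rot: [-0.569, 0.823, 0.0, -0.0]
contact_force: [-0.0, -0.2, -0.8]
gripper_width: 10.3
grasp_force: 58.4
```

Request:
{"api": "arm_command", "payload": {"rows": [{"grip":0,"linear":[0,0,0.7],"rot":[0,0,0]},{"grip":0,"linear":[0,0,1.4],"rot":[0,0,0]},{"grip":0,"linear":[0,0,2],"rot":[0,0,0]},{"grip":0,"linear":[0,0,2],"rot":[0,0,0]}]}}

```text
clock: 12.3
position: [570.2, 142.3, 134.3]
ee_rot: [-0.569, 0.823, -0.0, -0.0]
contact_force: [0.1, -0.8, -1.3]
gripper_width: 10.6
grasp_force: 58.4
```

Request:
{"api": "arm_command", "payload": {"rows": [{"grip":0,"linear":[0,0,0.7],"rot":[0,0,0]},{"grip":0,"linear":[0,0,1.4],"rot":[0,0,0]},{"grip":0,"linear":[0,0,2],"rot":[0,0,0]},{"grip":0,"linear":[0,0,2],"rot":[0,0,0]}]}}

```text
clock: 12.8
position: [570.5, 142.4, 134.0]
ee_rot: [-0.569, 0.822, -0.0, 0.001]
contact_force: [-2.7, 0.5, 7.8]
gripper_width: 10.6
grasp_force: 59.2
```

Request:
{"api": "arm_command", "payload": {"rows": [{"grip":0,"linear":[0,0,0.8],"rot":[0,0,0]},{"grip":0,"linear":[0,0,1.6],"rot":[0,0,0]},{"grip":0,"linear":[0,0,2.4],"rot":[0,0,0]},{"grip":0,"linear":[0,0,3.2],"rot":[0,0,0]}]}}

```text
clock: 13.3
position: [570.7, 142.4, 132.0]
ee_rot: [-0.569, 0.822, -0.001, 0.001]
contact_force: [-4.5, -0.8, 13.3]
gripper_width: 10.2
grasp_force: 59.7
```

Request:
{"api": "arm_command", "payload": {"rows": [{"grip":0,"linear":[0,0,1],"rot":[0,0,0]},{"grip":0,"linear":[0,0,2],"rot":[0,0,0]},{"grip":0,"linear":[0,0,3],"rot":[0,0,0]},{"grip":0,"linear":[0,0,4],"rot":[0,0,0]},{"grip":0,"linear":[0,0,5],"rot":[0,0,0]},{"grip":0,"linear":[0,0,6],"rot":[0,0,0]}]}}

```text
clock: 14.05
position: [570.8, 142.5, 126.0]
ee_rot: [-0.569, 0.822, -0.001, 0.001]
contact_force: [-4.9, 0.6, 12.9]
gripper_width: 10.6
grasp_force: 59.7
```

Request:
{"api": "arm_command", "payload": {"rows": [{"grip":0,"linear":[0,0,1.2],"rot":[0,0,0]},{"grip":0,"linear":[0,0,2.4],"rot":[0,0,0]},{"grip":0,"linear":[0,0,3.6],"rot":[0,0,0]},{"grip":0,"linear":[0,0,4.8],"rot":[0,0,0]},{"grip":0,"linear":[0,0,6],"rot":[0,0,0]},{"grip":0,"linear":[0,0,7.2],"rot":[0,0,0]},{"grip":0,"linear":[0,0,8.4],"rot":[0,0,0]},{"grip":0,"linear":[0,0,9.6],"rot":[0,0,0]},{"grip":0,"linear":[0,0,10.8],"rot":[0,0,0]},{"grip":0,"linear":[0,0,12],"rot":[0,0,0]}]}}

```text
clock: 15.3
position: [570.7, 142.5, 113.9]
ee_rot: [-0.569, 0.822, -0.001, 0.001]
contact_force: [-4.7, -0.1, 12.6]
gripper_width: 10.6
grasp_force: 59.7
```

Steady at 13 N, as expected. Going down 10 mm more, slower towards the end.

Request:
{"api": "arm_command", "payload": {"rows": [{"grip":0,"linear":[0,0,1.2],"rot":[0,0,0]},{"grip":0,"linear":[0,0,2.4],"rot":[0,0,0]},{"grip":0,"linear":[0,0,3.6],"rot":[0,0,0]},{"grip":0,"linear":[0,0,4.8],"rot":[0,0,0]},{"grip":0,"linear":[0,0,6],"rot":[0,0,0]},{"grip":0,"linear":[0,0,7],"rot":[0,0,0]},{"grip":0,"linear":[0,0,8],"rot":[0,0,0]},{"grip":0,"linear":[0,0,9],"rot":[0,0,0]},{"grip":0,"linear":[0,0,10],"rot":[0,0,0]}]}}

```text
clock: 16.42
position: [570.7, 142.5, 103.8]
ee_rot: [-0.569, 0.822, -0.001, 0.001]
contact_force: [-4.2, -0.3, 12.8]
gripper_width: 10.4
grasp_force: 59.7
```

Request:
{"api": "arm_command", "payload": {"rows": [{"grip":0,"linear":[0,0,0.6],"rot":[0,0,0]},{"grip":0,"linear":[0,0,1.2],"rot":[0,0,0]},{"grip":0,"linear":[0,0,1.2],"rot":[0,0,0]}]}}

```text
clock: 16.8
position: [570.7, 142.5, 102.5]
ee_rot: [-0.569, 0.822, -0.001, 0.001]
contact_force: [-3.9, 0.5, 12.5]
gripper_width: 10.5
grasp_force: 59.7
```

Request:
{"api": "arm_command", "payload": {"rows": [{"grip":0,"linear":[0,0,0.5],"rot":[0,0,0]},{"grip":0,"linear":[0,0,1],"rot":[0,0,0]},{"grip":0,"linear":[0,0,1],"rot":[0,0,0]}]}}

```text
clock: 17.18
position: [570.7, 142.4, 101.5]
ee_rot: [-0.569, 0.822, -0.001, 0.001]
contact_force: [-3.1, -0.6, 11.9]
gripper_width: 10.5
grasp_force: 59.7
```

Request:
{"api": "arm_command", "payload": {"rows": [{"grip":0,"linear":[0,0,0.4],"rot":[0,0,0]},{"grip":0,"linear":[0,0,0.8],"rot":[0,0,0]},{"grip":0,"linear":[0,0,0.8],"rot":[0,0,0]}]}}

```text
clock: 17.55
position: [570.7, 142.5, 100.8]
ee_rot: [-0.569, 0.822, -0.001, 0.001]
contact_force: [-4.3, 0.1, 12.8]
gripper_width: 10.7
grasp_force: 59.7
```

Request:
{"api": "arm_command", "payload": {"rows": [{"grip":0,"linear":[0,0,0.4],"rot":[0,0,0]},{"grip":0,"linear":[0,0,0.8],"rot":[0,0,0]},{"grip":0,"linear":[0,0,0.8],"rot":[0,0,0]}]}}

```text
clock: 17.92
position: [570.7, 142.5, 100.0]
ee_rot: [-0.569, 0.822, -0.001, 0.001]
contact_force: [-3.5, 0.2, 12.2]
gripper_width: 10.3
grasp_force: 59.7
```

Request:
{"api": "arm_command", "payload": {"rows": [{"grip":0,"linear":[0,0,0.4],"rot":[0,0,0]},{"grip":0,"linear":[0,0,0.8],"rot":[0,0,0]},{"grip":0,"linear":[0,0,0.8],"rot":[0,0,0]}]}}

```text
clock: 18.3
position: [570.9, 142.5, 99.9]
ee_rot: [-0.569, 0.822, -0.001, 0.001]
contact_force: [-3.9, 0.0, 14.3]
gripper_width: 10.7
grasp_force: 60.1
```

Request:
{"api": "arm_command", "payload": {"rows": [{"grip":0,"linear":[0,0,0.4],"rot":[0,0,0]},{"grip":0,"linear":[0,0,0.8],"rot":[0,0,0]},{"grip":0,"linear":[0,0,0.8],"rot":[0,0,0]}]}}

```text
clock: 18.68
position: [571.0, 142.5, 99.8]
ee_rot: [-0.569, 0.822, -0.001, 0.001]
contact_force: [-5.7, -0.5, 18.1]
gripper_width: 10.5
grasp_force: 60.4
```

The floor has been felt (force rising at 99.9 mm), so the pin is fully out. Withdrawing.

Request:
{"api": "arm_command", "payload": {"rows": [{"grip":0,"linear":[0,0,-5],"rot":[0,0,0]},{"grip":0,"linear":[0,0,-12],"rot":[0,0,0]},{"grip":0,"linear":[0,0,-25],"rot":[0,0,0]},{"grip":0,"linear":[0,0,-40],"rot":[0,0,0]},{"grip":0,"linear":[0,0,-60],"rot":[0,0,0]},{"grip":0,"linear":[0,0,-90],"rot":[0,0,0]},{"grip":0,"linear":[0,0,-105],"rot":[0,0,0]},{"grip":0,"linear":[0,0,-105],"rot":[0,0,0]}]}}

```text
clock: 19.68
position: [570.7, 142.6, 202.1]
ee_rot: [-0.569, 0.823, -0.0, 0.001]
contact_force: [-0.2, -0.8, -0.1]
gripper_width: 10.6
grasp_force: 58.5
```

Run:
```python
from h import *
imaging.get_image("side");s=arm.read_state();print(s["position"],s["contact_force"],s["gripper_width"])
n=shot("wrist");d=models.tip_of(n,"drift_tip")[:1];print(d)
plan([596.4,407.1,200],None);plan([596.4,407.1,200],159.4)
```

```text
[569.93139171 142.31198626 200.61265469] [-0.07251906  0.14036612 -0.83583198] 10.794916953680161
[]
lin [-257.5   68.5   -0.9] rot [ 0.002 -0.002  0.   ] t 19.82
lin [-257.5   68.5   -0.9] rot [ 0.002 -0.002 -0.002] t 19.82
```

Request:
{"api": "arm_command", "payload": {"rows": [{"grip":0,"linear":[-30,8,-2],"rot":[0,0,0]},{"grip":0,"linear":[-80,21,-2],"rot":[0,0,0]},{"grip":0,"linear":[-130,35,-2],"rot":[0,0,0]},{"grip":0,"linear":[-180,48,-2],"rot":[0,0,0]},{"grip":0,"linear":[-225,60,-2],"rot":[0,0,0]},{"grip":0,"linear":[-250,66.5,0],"rot":[0,0,0]},{"grip":0,"linear":[-257.5,68.5,30],"rot":[0,0,0]},{"grip":0,"linear":[-257.5,68.5,65],"rot":[0,0,0]},{"grip":0,"linear":[-257.5,68.5,65],"rot":[0,0,0]},{"grip":0,"linear":[-257.5,68.5,65],"rot":[0,0,0]}]}}

```text
clock: 21.08
position: [597.7, 407.5, 136.4]
ee_rot: [-0.569, 0.822, -0.0, 0.0]
contact_force: [0.8, -0.1, -0.3]
gripper_width: 10.6
grasp_force: 58.5
```

Run:
```python
from h import *
for i in range(3): imaging.get_image("side")
s=arm.read_state();print(s["position"],s["ee_rot"],s["contact_force"])
n=shot("wrist");print(models.tip_of(n,"drift_tip")[:1])
v=pose(s)[:3,:3]
st=models.tip_of(n,"stand")[:1];print(st)
plan([596.4,407.1,s["position"][2]],159.35)
u=np.array([318,267]);f=cv2.resize(n["frame"][215:290,275:375],(800,600),interpolation=2)
cv2.imwrite("pics/w6.png",np.clip(255*(f/255.)**.7,0,255).astype(np.uint8)[:,:,::-1])
import pickle;pickle.dump((n,s),open("w6.pkl","wb"))
```

```text
[597.87876746 407.84594376 137.79047098] [-5.68644593e-01  8.22581591e-01  1.78826206e-04  1.67969434e-03] [-0.32486145 -1.36737101  0.2819945 ]
[{'pixel': [317.4, 267.7], 'score': 0.86}]
[{'pixel': [319.9, 173.6], 'score': 0.71}]
lin [ 0.8  0.8 -0.8] rot [-0.001  0.002 -0.001] t 21.38
```

View pics/w6.png

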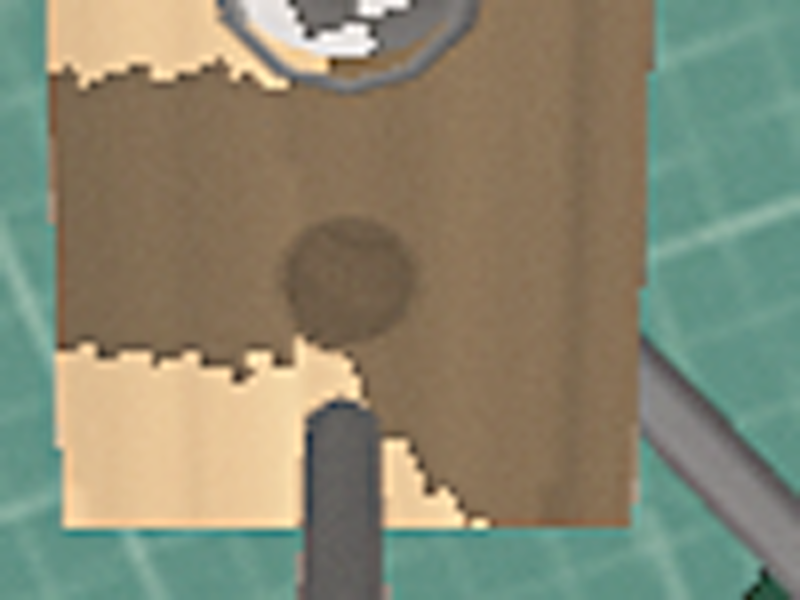

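The hole is centred at about full-frame (318.3,249.6). The nose tip is about (317.4,268.4), directly above it in height.

Run:
```python
from h import *
import pickle
n,s=pickle.load(open("w6.pkl","rb"))
for m in (0,2):
  tip=at_z(n,(317.4,268.4),s["position"][2]-62.4+m);b=at_z(n,(318.3,249.6),48+m)
  print(m,tip.round(1),b.round(1),(pose(s)[:3,:3].T@(b-tip)).round(2))
print(arm.read_state()["position"])
```

```text
0 [600.  410.2  75.4] [598.6 408.2  48. ] [ 2.45  0.6  27.38]
2 [599.7 409.4  77.4] [598.4 407.5  50. ] [ 2.33  0.59 27.38]
[597.41571502 407.55990294 137.01900455]
```

Request:
{"api": "arm_command", "payload": {"rows": [{"grip":0,"linear":[1.5,0.6,5],"rot":[0,0,0]},{"grip":0,"linear":[1.5,0.6,14],"rot":[0,0,0]},{"grip":0,"linear":[1.5,0.6,21],"rot":[0,0,0]},{"grip":0,"linear":[1.5,0.6,25],"rot":[0,0,0]},{"grip":0,"linear":[1.5,0.6,27],"rot":[0,0,0]},{"grip":0,"linear":[1.5,0.6,29],"rot":[0,0,0]},{"grip":0,"linear":[1.5,0.6,31],"rot":[0,0,0]},{"grip":0,"linear":[1.5,0.6,31],"rot":[0,0,0]}]}}

```text
clock: 22.38
position: [595.9, 406.2, 104.6]
ee_rot: [-0.569, 0.823, -0.0, -0.0]
contact_force: [0.0, -0.3, -0.9]
gripper_width: 10.8
grasp_force: 58.5
```

Request:
{"api": "arm_command", "payload": {"rows": [{"grip":0,"linear":[0,0,4],"rot":[0,0,0]},{"grip":0,"linear":[0,0,9],"rot":[0,0,0]},{"grip":0,"linear":[0,0,15],"rot":[0,0,0]},{"grip":0,"linear":[0,0,21],"rot":[0,0,0]},{"grip":0,"linear":[0,0,27],"rot":[0,0,0]},{"grip":0,"linear":[0,0,32],"rot":[0,0,0]},{"grip":0,"linear":[0,0,35],"rot":[0,0,0]},{"grip":0,"linear":[0,0,36],"rot":[0,0,0]},{"grip":0,"linear":[0,0,36],"rot":[0,0,0]}]}}

```text
clock: 23.5
position: [596.0, 406.2, 68.8]
ee_rot: [-0.569, 0.823, 0.0, 0.0]
contact_force: [-0.3, 0.2, -0.3]
gripper_width: 10.4
grasp_force: 58.5
```

Request:
{"api": "arm_command", "payload": {"rows": [{"grip":0,"linear":[0,0,1],"rot":[0,0,0]},{"grip":0,"linear":[0,0,2],"rot":[0,0,0]},{"grip":0,"linear":[0,0,2.3],"rot":[0,0,0]},{"grip":0,"linear":[0,0,2.3],"rot":[0,0,0]}]}}

```text
clock: 24.0
position: [596.0, 406.2, 66.4]
ee_rot: [-0.569, 0.823, -0.0, 0.0]
contact_force: [0.1, -0.0, -1.1]
gripper_width: 10.7
grasp_force: 58.5
```

Request:
{"api": "arm_command", "payload": {"rows": [{"grip":0,"linear":[0,0,0.5],"rot":[0,0,0]},{"grip":0,"linear":[0,0,1],"rot":[0,0,0]},{"grip":0,"linear":[0,0,1],"rot":[0,0,0]}]}}

```text
clock: 24.38
position: [596.0, 406.3, 66.4]
ee_rot: [-0.569, 0.822, -0.0, 0.0]
contact_force: [-2.4, -0.7, 5.0]
gripper_width: 10.6
grasp_force: 58.7
```

Collar is seated. Relaxing the push and opening.

Request:
{"api": "arm_command", "payload": {"rows": [{"grip":0,"linear":[0,0,-0.9],"rot":[0,0,0]},{"grip":0,"linear":[0,0,-0.9],"rot":[0,0,0]},{"grip":0.3,"linear":[0,0,-0.9],"rot":[0,0,0]},{"grip":0.6,"linear":[0,0,-0.9],"rot":[0,0,0]},{"grip":1,"linear":[0,0,-0.9],"rot":[0,0,0]},{"grip":1,"linear":[0,0,-0.9],"rot":[0,0,0]},{"grip":1,"linear":[0,0,-0.9],"rot":[0,0,0]},{"grip":1,"linear":[0,0,-0.9],"rot":[0,0,0]}]}}

```text
clock: 25.38
position: [596.0, 406.2, 66.3]
ee_rot: [-0.569, 0.823, -0.0, 0.0]
contact_force: [0.4, 0.6, 0.3]
gripper_width: 85.0
grasp_force: 0.0
```

Request:
{"api": "arm_command", "payload": {"rows": [{"grip":1,"linear":[0,0,-10],"rot":[0,0,0]},{"grip":1,"linear":[0,0,-40],"rot":[0,0,0]},{"grip":1,"linear":[0,0,-80],"rot":[0,0,0]},{"grip":1,"linear":[0,0,-130],"rot":[0,0,0]},{"grip":1,"linear":[30,-8,-160],"rot":[0,0,0]},{"grip":1,"linear":[75,-20,-180],"rot":[0,0,0]},{"grip":1,"linear":[120,-32,-190],"rot":[0,0,0]},{"grip":1,"linear":[120,-32,-190],"rot":[0,0,0]}]}}

```text
clock: 26.38
position: [583.9, 280.1, 259.7]
ee_rot: [-0.567, 0.823, -0.0, 0.002]
contact_force: [-0.5, 0.5, -0.3]
gripper_width: 85.2
grasp_force: 0.0
```

Run:
```python
from h import *
for i in range(2): imaging.get_image("side")
n=shot("wrist");q=shot("side")
print(arm.read_state()["clock"],arm.read_state()["position"])
for i in (n,q):
  d=models.tip_of(i,"drift_grip")[:2];print([(x["pixel"],x["score"]) for x in d], proj(i,[597.2,407.5,85]))
print(tri([ray(i,models.tip_of(i,"drift_grip")[0]["pixel"]) for i in (n,q)]))
b,c=proj(q,[571,143,78]).astype(int)
A=cv2.resize(q["frame"][240:340,215:335],(400,333),interpolation=2);B=cv2.resize(q["frame"][c-20:c+55,b-45:b+45],(400,333),interpolation=2)
cv2.imwrite("pics/fin.png",np.hstack([A,B])[:,:,::-1])
```

```text
26.575 [583.46845005 283.3559355  256.05654518]
[([351.1, 333.0], 0.66), ([290.1, 70.0], 0.43)] [349.57883137 333.66154585]
[([246.0, 282.0], 0.88), ([344.2, 248.0], 0.3)] [245.30887391 282.80593253]
[595.87075453 406.90763927  86.044008  ]
```

```bash
python3 -c "
from bench import job;print(job.job_done())"
```

```text
the job is handed in; nothing more can be done
None
```

The axle pin is pressed right out of the bracket and stands on the slot floor. I felt the floor at about 18 N, and the press before that ran steady at about 13 N. The slim drift is back in its own hole with its collar seated, and the job was handed in at about 27 s.

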